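# Screw down the vacuum box and pump it out

## Robot

A 7-joint arm with a two-finger parallel gripper is mounted at the origin on a cart in front of the work surface, level with it; the furniture and walls round the work are solid. World frame = base frame: x ahead of the robot, y to its left, z up, the work surface at z = 0. Lengths are in mm, angles in rad, forces in N, time in s.
With the tool pointing down it reaches from about 400 to 875 mm from the base axis. Payload 4.4 kg.
Tool frame: the origin (TCP) lies between the finger pads, 19 mm behind the fingertips; this is the grasp point; z points along the fingers, y is the line along which they close (so a half turn about z gives the same grasp; the last joint's range is limited). The gripper opens to 85 mm and grips with 20 to 120 N. Pads are 22 mm wide; open, the fingers measure 114 mm over their backs; the gripper's body (76 mm by 85 mm) begins 54 mm behind the grasp point. The pads swing forward as they close: fully open they stand 13 mm farther back than shut.
Start: joints at [-1.316, 0.628, 0.038, 1.517, -0.027, 0.996, -0.02], TCP at [204.939, 616.861, 250.013] pointing down, gripper open.
Joint ranges: [-3.06, 3.06], [-0.37, 2.12], [-1.25, 1.32], [0.18, 2.47], [-1.1, 4.24], [0.23, 1.98], [-2.94, 2.94]. Speed limits (rad/s): [2.57, 2.57, 3.14, 3.14, 3.14, 3.14, 3.14].

## Interface

Orientations are given as [roll, pitch, yaw] about the fixed x, y, z axes, in that order (R = Rz(yaw) Ry(pitch) Rx(roll)).
In Python, from cell import * gives the robot as it stands.
- The arm moves only by the tool move_arm, never from a script. Its argument "rows" is text: rows parted by semicolons, each of 7 numbers parted by spaces: the shift along the tool's x, y, z scaled (see below), then the turn, a rotation vector about the tool's x, y, z scaled (see below), then the closure, from -1 (fully open) to 1 (shut). A call has 1 to 12 rows; each row is the pose to reach, as a shift and turn from the pose commanded when the call began, along the tool's axes at that moment; what a row does not reach only later rows make up. The controller multiplies each number of a shift by 0.3 m and each number of a turn by pi/2 rad. A row lasts 1/12 s, in which the tool goes at most 41.7 mm and 7.16 degrees, less where a joint would pass 70% of its speed; a pose out of reach is approached as far as the arm can. A call with a number of a shift or a turn outside -1 to 1 is refused whole. A call with a gripper value outside its range is refused whole. The fingers move at their own pace and stop on an object; the grip force is fixed at half the most. Time passes only in rows, so rows that repeat a pose let the fingers close. It gives the time, the measured TCP pose, the force, the opening and the grip force at its end, in the units of the state.
- read_state(): the state, without advancing time (a new reading comes with each control period).
- get_image(name): name is "scene" or "top" or "wrist"; returns a dict with "img" (384x512x3 uint8, red, green, blue), "vfov" (degrees; the focal length in pixels is half the picture's height over the tangent of half this angle, whatever the lens; pixels are square), "cx", "cy" (the principal point, pixels), "k1" (the pictures are not rectified: a ray, as slopes to the right and down, at radius r is drawn at 1 + k1 r^2 times it, then the intrinsics apply), "extrinsics" (4x4, takes a point from camera to world coordinates); the wrist camera has in their place "T_tool_cam" (4x4, takes a point from camera to tool coordinates, whose origin is the TCP and whose axes are the flange's). Camera axes: x right, y up, looking along -z (the intrinsics and any distortion apply to the point x, -y, -z); pixel columns grow to the right and rows downward; lengths in mm; the calibration is good to about 2 mm. A picture is of the moment at which its call begins: read the wrist's pose just before it. There is no depth.
- finish_job(): hands the job in; it is judged then, once.
The state is a dict: "clock": time; "qpos": joint angles; "qd": joint speeds; "tau": joint torques, N m; "eef_pos": TCP position; "tool_rot": TCP orientation; "force": force on the tool from outside, world axes, zero at the start; "torque": the same for the moment, N m; "width": finger opening in mm; "gripper_force": force on a finger pad.
Only numpy, scipy, OpenCV 4.12 (cv2) and the standard library are available. Lean on these libraries where they do the work, as an engineer would, in place of code of your own. Each camera call takes 0.05 s, during which the arm holds its last target. There are 200 camera calls.

## Task

Close the vacuum marinating box: push its round screw-knob down against the spring, feel for the start of the thread (it is hidden under the knob) and screw the knob clockwise fully home. Then pump the sprung hand lever through at least three full strokes, all the way down and all the way back up each time. Leave the knob home and the lever up, and do not disturb the jars and rings standing round the box.

Things in the scene. Friction and masses are not known exactly. Their poses are not given: they have to be found in the camera images.
- vacuum_box: Flat steel food box with a metal lid, fixed to the table, 180 mm (its x) by 320 mm (its y), lid top 78 mm above the table. Origin under its centre, on the table. Knob at (0, 85) mm on a boss 70 mm wide, its top 92 mm above the table; pump lever along y = -95 mm; a gauge 42 mm wide, 17 mm high, on the lid at (55, -22) mm.
- knob_grip (a point): Point on the knob's vertical axis, 24 mm above its underside, a good TCP height; it goes down with the knob but does not turn. The knob is round, black, fluted, 56 mm wide, 34 mm high, to be gripped at any yaw. Its underside is 24 mm above the boss at rest, about 1 mm when home.
- knob_press (a joint): How far the knob is down (m): 0 at rest (sprung up, 2 to 10 N; turns freely), about 0.023 home. Pushed, it stops at 0.004 unless its 2 pins stand over the thread's 2 hidden entries, half a turn apart, each 0.55 rad wide, at an unknown angle; there it sinks to 0.017. Held down and turned clockwise (from above) it catches, sinks 3.8 mm per rad and stops after 2.2 to 2.7 rad; then it stays.
- lever_pad (a point): Middle of the top of the black grip of the pump lever (grip 66 mm long, 26 mm wide, 12 mm thick), 98 mm from the lever's pivot. The point's x axis points along the lever to the pivot.
- lever_pivot (a point): Axis of the pump lever, 153 mm above the table; the lever reaches from here towards the box's -x side and swings in the vertical plane.
- pump_lever (a joint): Angle of the pump lever in rad: 0 is up (0.35 rad above level, held there by a spring, about 5 N at the grip), 0.70 is fully down (0.35 rad below level, about 8 N). The grip travels about 67 mm.
- ring_mould_1: Steel ring, 69 mm wide, 45 mm high, loose in front of the box. Origin under its centre. Leave alone.
- ring_mould_3: Steel ring, 49 mm wide, 35 mm high, loose in front of the box. Origin under its centre. Leave alone.
- spice_1: Spice jar, 42 mm wide, 96 mm high, loose behind the box. Origin under its centre. Leave alone.
- spice_0: Spice jar, 43 mm wide, 96 mm high, loose behind the box. Origin under its centre. Leave alone.

How it is judged (in metres and radians):
On the way, in this order (a step that is already met when the one before it is completed fails the run):
1. the knob is screwed home (value of joint knob_press above 0.0215 m), for 0.2 s.
2. first stroke: lever fully down (value of joint pump_lever above 0.62 rad).
3. first stroke: lever fully up (value of joint pump_lever below 0.08 rad).
4. second stroke: lever fully down (value of joint pump_lever above 0.62 rad).
5. second stroke: lever fully up (value of joint pump_lever below 0.08 rad).
6. third stroke: lever fully down (value of joint pump_lever above 0.62 rad).
7. third stroke: lever fully up (value of joint pump_lever below 0.08 rad).
At the end, for the whole second after the job is handed in: The knob is screwed home (more than 21.5 mm down, released) and the lever, after three full strokes (beyond 0.62 rad and back below 0.08 rad), is up again (below 0.08 rad); no jar or ring has moved more than 20 mm, no jar is tipped (value of joint knob_press above 0.0215 m and value of joint pump_lever below 0.08 rad); the robot touches nothing.
It fails at once if a jar or ring round the box is moved by more than 20 mm, or a jar is tipped (distance of any of ring_mould_1, ring_mould_3, spice_1, spice_0 from where it was at the start of the episode above 0.02 m or angle between any of spice_1, spice_0's own z axis and vertical above 0.5 rad).
It also fails if it takes over 72 s, if anything falls off the work surface, if the arm or the gripper's body presses on something with over 40 N, if the wrist force passes 120 N, or if a joint passes its speed limit or range.

## Working session

There is one attempt and no reset: what is moved stays moved. The work goes in short steps, Python scripts to look and compute and a tool call to move; the robot and the scene stay as the last step left them, time stands still between calls to the robot, and variables do not carry over. Pictures are saved under pics/ and viewed, at most 10 in all, crops included, and the job is handed in when it is done.

Besides the shell and the picture viewer there is one more tool, called after "Call:" as name(argument=value, ...), one argument or row to a line, values as JSON. move_arm: Moves the arm, as the interface text tells. Its arguments: {"type":"object","properties":{"rows":{"type":"string"}},"required":["rows"]}

```bash
ls; mkdir -p pics
python3 - <<'E'
from cell import *
import cv2,numpy as np
s=read_state();print({k:np.round(v,3) for k,v in s.items()})
ims=[]
for n in("scene","top"):
    d=get_image(n);cv2.imwrite(f"pics/{n}0.png",d["img"][:,:,::-1]);print(n,{k:(np.round(v,3).tolist()) for k,v in d.items() if k!="img"})
E
```

```text
pics
{'clock': np.float64(0.0), 'qpos': array([-1.316,  0.629,  0.038,  1.518, -0.027,  0.996, -0.02 ]), 'qd': array([-0.   , -0.001,  0.   ,  0.001, -0.   , -0.001,  0.   ]), 'tau': array([-0.0000e+00, -5.6340e+01,  1.2260e+00, -1.9344e+01,  1.1000e-02,
        1.0000e-02,  0.0000e+00]), 'eef_pos': array([204.761, 616.282, 249.096]), 'tool_rot': array([-3.14 ,  0.   ,  2.821]), 'force': array([-0.02 ,  0.094, -0.373]), 'torque': array([-0.014, -0.002,  0.007]), 'gripper_force': np.float64(0.0), 'width': np.float64(85.484)}
scene {'vfov': 42.225, 'cx': 257.593, 'cy': 195.339, 'k1': -0.173, 'extrinsics': [[0.748, 0.327, -0.578, 4.252], [-0.664, 0.376, -0.646, -576.997], [0.006, 0.867, 0.499, 569.854], [0.0, 0.0, 0.0, 1.0]]}
top {'vfov': 52.538, 'cx': 259.28, 'cy': 188.611, 'k1': -0.015, 'extrinsics': [[0.005, 0.998, -0.06, 507.649], [-1.0, 0.005, 0.003, 9.531], [0.004, 0.06, 0.998, 993.703], [0.0, 0.0, 0.0, 1.0]]}
```

View pics/scene0.png

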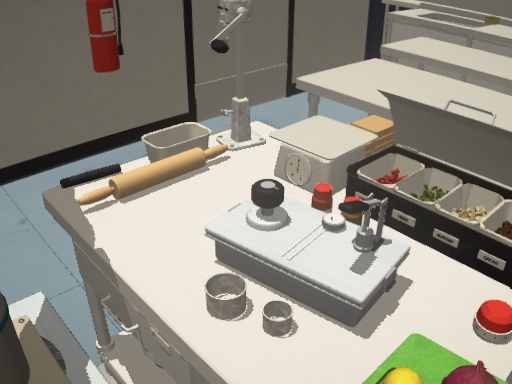

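View pics/top0.png

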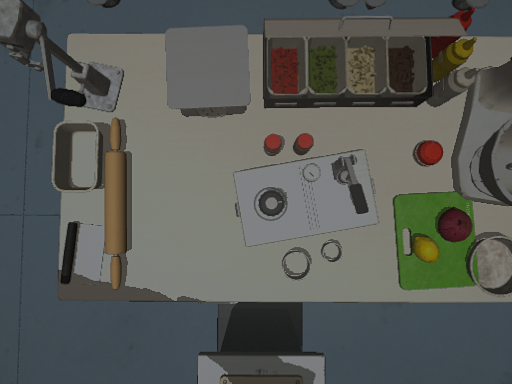

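The scene view shows the box with the black knob at (267,193) and the lever at (360,210). In the top view the knob is at (270,204), the lever grip at (359,199) and the lid corners at about (234,170), (366,151), (377,225), (246,244). Rings are on the robot side and jars on the far side.

```bash
cat > h.py <<'E'
from cell import *
import cv2,numpy as np
def ray(d,uv,E=None):
    f=d["img"].shape[0]/2/np.tan(np.radians(d["vfov"])/2)
    K=np.array([[f,0,d["cx"]],[0,f,d["cy"]],[0,0,1]])
    p=cv2.undistortPoints(np.array([[uv]],float),K,np.array([d["k1"],0,0,0.]))[0,0]
    E=np.array(d["extrinsics"]) if E is None else E
    return E[:3,3],E[:3,:3]@np.array([p[0],-p[1],-1])
def onz(d,uv,z,E=None):
    o,v=ray(d,uv,E);return o+v*(z-o[2])/v[2]
def cross(a,b):
    (o1,v1),(o2,v2)=a,b
    t=np.linalg.lstsq(np.c_[v1,-v2],o2-o1,rcond=None)[0]
    p,q=o1+t[0]*v1,o2+t[1]*v2
    return (p+q)/2,np.linalg.norm(p-q)
E
python3 - <<'E'
from h import *
t=get_image("top");s=get_image("scene")
def blobs(img,m,x0,x1,y0,y1,minA):
    w=np.zeros_like(m,np.uint8);w[y0:y1,x0:x1]=m[y0:y1,x0:x1]*255
    c,_=cv2.findContours(w,cv2.RETR_EXTERNAL,cv2.CHAIN_APPROX_NONE)
    return [(k,cv2.contourArea(k)) for k in c if cv2.contourArea(k)>minA]
g=t["img"].max(2)
for k,a in blobs(0,g<60,230,385,150,245,30): print("top dark",a,cv2.minEnclosingCircle(k),cv2.minAreaRect(k))
gs=s["img"].max(2)
for k,a in blobs(0,gs<50,200,410,165,260,30): print("scn dark",a,cv2.minEnclosingCircle(k),cv2.minAreaRect(k))
hsv=cv2.cvtColor(t["img"],cv2.COLOR_RGB2HSV)
print(hsv[160:245:10,255],hsv[180,222:245])
vis=cv2.resize(np.hstack([t["img"][140:280,225:385],]),None,fx=5,fy=4.2857,interpolation=cv2.INTER_CUBIC)
vis=cv2.resize(t["img"][140:260,225:385],None,fx=5,fy=5,interpolation=cv2.INTER_CUBIC)
cv2.imwrite("pics/topc.png",vis[:,:,::-1])
cv2.imwrite("pics/scc.png",cv2.resize(s["img"][160:310,200:400],None,fx=4,fy=4,interpolation=cv2.INTER_CUBIC)[:,:,::-1])
E
```

```text
top dark 462.0 ((271.2291564941406, 202.6875), 12.881951332092285) ((270.9000549316406, 202.70001220703125), (24.59674835205078, 24.59674644470215), 26.56505012512207)
top dark 314.5 ((358.0, 198.5), 15.692455291748047) ((358.3119201660156, 198.20643615722656), (30.842010498046875, 11.972830772399902), 73.3007583618164)
top dark 47.0 ((338.0, 163.5), 5.852449893951416) ((337.6470947265625, 163.5882568359375), (9.701424598693848, 7.276068687438965), 75.96376037597656)
top dark 33.0 ((301.0, 150.0), 7.000100135803223) ((301.0, 152.0), (4.0, 14.0), 90.0)
scn dark 53.0 ((376.5, 212.5), 6.670932292938232) ((375.0, 212.5), (13.0, 6.0), 90.0)
scn dark 684.0 ((384.5, 212.5), 33.94858932495117) ((386.9000244140625, 207.6999969482422), (64.8459701538086, 30.857738494873047), 26.56505012512207)
[[ 25  26 128]
 [105   8 133]
 [105   8 132]
 [102  10 132]
 [ 38  11  94]
 [ 75   6  92]
 [102  10 132]
 [105   8 132]
 [102  10 132]] [[ 33  22 129]
 [ 35  22 129]
 [ 33  24 129]
 [ 33  22 128]
 [ 27  20 128]
 [ 30  22 128]
 [ 30  20 127]
 [ 27  22 128]
 [ 30  20 128]
 [ 33  20 129]
 [ 35  22 130]
 [ 30  21 124]
 [ 35  15 102]
 [ 50   6 125]
 [105   8 132]
 [113   8 132]
 [100   6 131]
 [108  10 132]
 [105   8 131]
 [105   8 131]
 [102  10 132]
 [105   8 131]
 [102  10 131]]
```

View pics/topc.png

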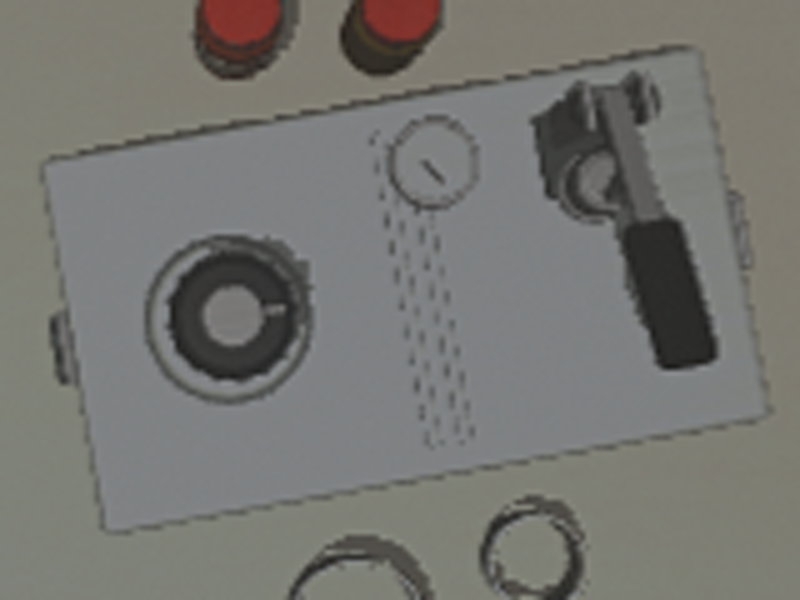

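View pics/scc.png

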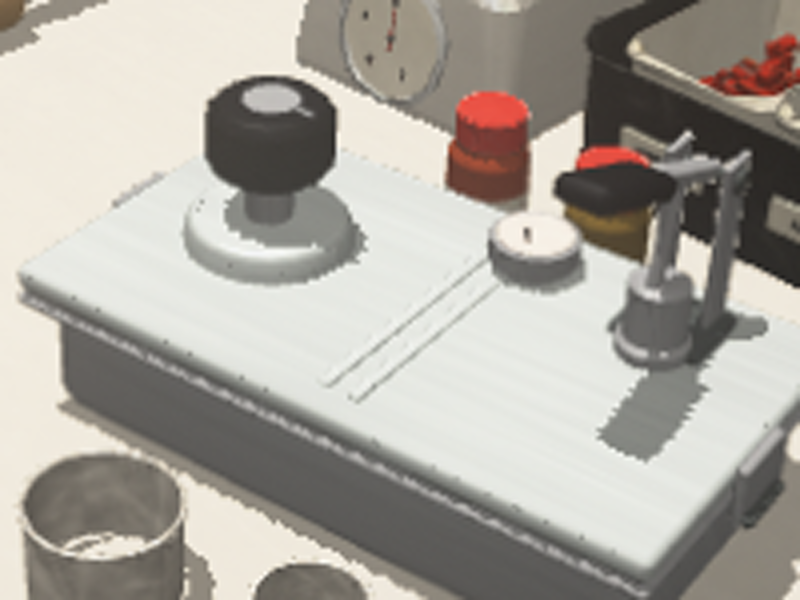

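The top crop shows the lid corners at crop pixels (42,162), (697,45), (769,415), (108,532). It also shows the knob cap disc at (233,316), the lever grip from (650,222) to (688,368), and the pivot near (615,90). The scene crop shows the knob cap at (272,99).

Run:
```python
from h import *
t=get_image("top");s=get_image("scene")
T=lambda x,y:((x+.5)/5-.5+225,(y+.5)/5-.5+140)
S=lambda x,y:((x+.5)/4-.5+200,(y+.5)/4-.5+160)
c=np.array([onz(t,T(*p),78)[:2] for p in [(42,162),(697,45),(769,415),(108,532)]])
print(c.round(1),[np.linalg.norm(c[i]-c[i-1]).round(1) for i in range(4)])
ctr=c.mean(0)
# box: +y left, +x far
ey=(c[0]-c[1]+c[3]-c[2]);th=np.arctan2(-ey[0],ey[1]);
ex=(c[0]-c[3]+c[1]-c[2]);th2=np.arctan2(ex[1],ex[0]);print("ctr",ctr,"yaw",th,th2)
R=lambda a:np.array([[np.cos(a),-np.sin(a)],[np.sin(a),np.cos(a)]])
P=lambda x,y:ctr+R((th+th2)/2)@np.array([x,y])
print("knob pred",P(0,85),"boss",onz(t,T(229,319),92)[:2])
print("knob meas",onz(t,T(233,316),150)[:2],onz(s,S(272,99),150)[:2],cross(ray(t,T(233,316)),ray(s,S(272,99))))
print("gauge",P(55,-22),onz(t,T(433,162),95))
print("grip",onz(t,T(669,295),187), "box frame",R(-(th+th2)/2)@(onz(t,T(669,295),187)[:2]-ctr))
print("pivot",R(-(th+th2)/2)@(onz(t,T(617,95),153)[:2]-ctr))
print("pad scn",onz(s,S(615,183),190))
for n,p,z in(("sp",(240,22),96),("sp",(400,12),96)): print(n,onz(t,T(*p),z))
```

```text
[[ 601.9   68.8]
 [ 659.4 -242.1]
 [ 484.1 -274. ]
 [ 428.3   36.5]] [np.float64(176.6), np.float64(316.2), np.float64(178.2), np.float64(315.5)]
ctr [ 543.45959026 -102.67388932] yaw 0.1802879086051207 0.18211392494484524
knob pred [528.14165879 -19.0655107 ] boss [527.84784815 -19.33039277]
knob meas [527.85699381 -19.2051493 ] [529.70820563 -15.43560042] (array([527.38128978, -18.75108501, 152.21942918]), np.float64(1.1335907815319324))
gauge [ 601.52377045 -114.40210225] [ 601.09122528 -113.79285809   95.        ]
grip [ 536.5034927  -199.18891813  187.        ] box frame [-24.23527806 -93.68131818]
pivot [ 64.95360675 -96.84193781]
pad scn [ 532.33659256 -200.91672918  190.        ]
sp [666.03911075 -23.94302924  96.        ]
sp [671.14745311 -98.52819105  96.        ]
```

```bash
cat >> h.py <<'E'
from scipy.spatial.transform import Rotation as Ro
def to(target,yaw=None):
    s=read_state();r=Ro.from_euler("xyz",s["tool_rot"])
    w=Ro.from_euler("xyz",[np.pi,0,s["tool_rot"][2] if yaw is None else yaw])
    print("t",round(s["clock"],2),"pos",s["eef_pos"].round(1),"rpy",s["tool_rot"].round(3),"F",s["force"].round(1),"q",s["qpos"].round(2),"w",s["width"].round(1))
    print("shift",(r.inv().apply(np.array(target)-s["eef_pos"])/300).round(4),"turn",((r.inv()*w).as_rotvec()/(np.pi/2)).round(4))
E
python3 -c "
from h import *
to((366,299,250));to((528,-19,250))"
```

```text
Traceback (most recent call last):
  File "h.py", line 20, in to
    print("t",round(s["clock"],2),"pos",s["eef_pos"].round(1),"rpy",s["tool_rot"].round(3),"F",s["force"].round(1),"q",s["qpos"].round(2),"w",s["width"].round(1))
                                                                                                                                              ^^^^^^^^^^^^^^^^
AttributeError: 'float' object has no attribute 'round'
```

```bash
sed -i 's/s\["width"\].round(1)/round(s["width"],1)/' h.py
python3 -c "
from h import *
to((390,299,250));to((528,-19,250))"
```

```text
t 0.3 pos [204.9 616.7 249.7] rpy [-3.141 -0.     2.821] F [0.6 0.1 0.1] q [-1.32  0.63  0.04  1.52 -0.03  1.   -0.02] w 85.6
shift [-9.195e-01 -8.104e-01 -5.000e-04] turn [-0.0004 -0.      0.    ]
t 0.3 pos [204.9 616.7 249.7] rpy [-3.141 -0.     2.821] F [0.6 0.1 0.1] q [-1.32  0.63  0.04  1.52 -0.03  1.   -0.02] w 85.6
shift [-1.6903 -1.6712 -0.    ] turn [-0.0004 -0.      0.    ]
```

Call:
move_arm(
  rows="-0.1 -0.08 0 0 0 0 -1;-0.2 -0.17 0 0 0 0 -1;-0.3 -0.26 0 0 0 0 -1;-0.4 -0.35 0 0 0 0 -1;-0.5 -0.44 0 0 0 0 -1;-0.6 -0.53 0 0 0 0 -1;-0.7 -0.62 0 0 0 0 -1;-0.8 -0.71 0 0 0 0 -1;-0.92 -0.81 0 0 0 0 -1;-0.92 -0.81 0 0 0 0 -1",
)

```text
clock: 1.13
eef_pos: [394.5, 291.3, 250.3]
tool_rot: [-3.138, 0.004, 2.81]
force: [-0.3, 0.1, 0.0]
width: 85.5
gripper_force: 0.0
```

```bash
python3 -c "
from h import *
to((528,-19,200))"
```

```text
t 1.13 pos [394.5 291.3 250.3] rpy [-3.138  0.004  2.81 ] F [-0.3  0.1  0. ] q [-0.74  0.4   0.06  1.95 -0.03  0.79  0.57] w 85.5
shift [-0.757  -0.8323  0.1731] turn [-0.0021  0.0023 -0.    ]
```

Call:
move_arm(
  rows="-0.08 -0.09 0.02 0 0 0.075 -1;-0.17 -0.18 0.03 0 0 0.15 -1;-0.25 -0.27 0.05 0 0 0.225 -1;-0.34 -0.37 0.07 0 0 0.3 -1;-0.42 -0.46 0.09 0 0 0.375 -1;-0.51 -0.56 0.11 0 0 0.45 -1;-0.6 -0.66 0.13 0 0 0.525 -1;-0.68 -0.75 0.15 0 0 0.6 -1;-0.757 -0.832 0.17 0 0 0.675 -1;-0.757 -0.832 0.17 0 0 0.75 -1;-0.757 -0.832 0.17 0 0 0.825 -1;-0.757 -0.832 0.17 0 0 0.9 -1",
)

```text
clock: 2.13
eef_pos: [527.2, -10.0, 198.8]
tool_rot: [-3.141, 0.0, 1.399]
force: [1.0, 0.8, -0.4]
width: 85.3
gripper_force: 0.0
```

Run:
```python
from h import *
to((528,-19,140),1.38)
d=get_image("wrist");cv2.imwrite("pics/w1.png",d["img"][:,:,::-1]);print({k:(np.round(v,3).tolist()) for k,v in d.items() if k!="img"})
```

```text
t 2.13 pos [527.2 -10.  198.8] rpy [-3.141  0.     1.399] F [ 1.   0.8 -0.4] q [-0.33  0.56  0.44  1.92 -0.35  0.73  0.14] w 85.3
shift [-0.029   0.0076  0.1959] turn [-0.0001  0.0001  0.0123]
{'vfov': 70.509, 'cx': 255.973, 'cy': 183.798, 'k1': -0.03, 'T_tool_cam': [[-0.0, 0.944, 0.329, 85.019], [1.0, 0.0, 0.0, -0.364], [-0.0, 0.329, -0.944, -125.15], [0.0, 0.0, 0.0, 1.0]]}
```

View pics/w1.png

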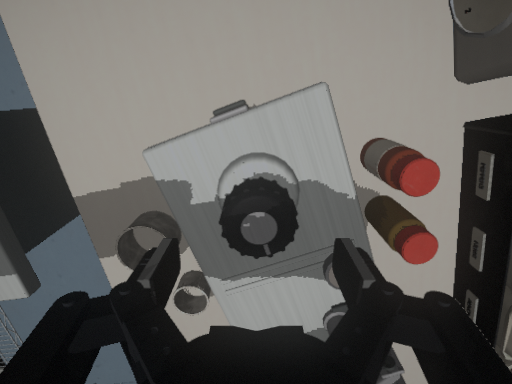

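The wrist view shows the knob cap at (259,227), centred between the open fingers. I check the knob axis with it.

Run:
```python
from h import *
s=read_state();d=get_image("wrist")
M=np.eye(4);M[:3,:3]=Ro.from_euler("xyz",s["tool_rot"]).as_matrix();M[:3,3]=s["eef_pos"]
E=M@np.array(d["T_tool_cam"])
print("knob",onz(d,(259,227),150,E))
to((528,-19,140))
```

```text
knob [527.44388672 -18.09463318 150.        ]
t 2.23 pos [527.1  -9.2 198.8] rpy [-3.141e+00  1.000e-03  1.406e+00] F [ 0.1  0.4 -0.2] q [-0.33  0.56  0.44  1.92 -0.34  0.73  0.15] w 85.2
shift [-0.0317  0.0084  0.1959] turn [-0.0002  0.0003 -0.    ]
```

Call:
move_arm(
  rows="-0.031 0.008 0 0 0 0 -1;-0.031 0.008 0 0 0 0 -1;-0.031 0.008 0.07 0 0 0 -1;-0.031 0.008 0.14 0 0 0 -1;-0.031 0.008 0.195 0 0 0 -1;-0.031 0.008 0.195 0 0 0 -1;-0.031 0.008 0.195 0 0 0 -1",
)

```text
clock: 2.82
eef_pos: [527.5, -19.2, 140.3]
tool_rot: [-3.14, 0.0, 1.408]
force: [0.1, -0.3, 0.3]
width: 85.2
gripper_force: 0.0
```

```bash
python3 -c "
from h import *
to((528,-19,140))"
```

```text
t 2.82 pos [527.5 -19.2 140.3] rpy [-3.14   0.     1.408] F [ 0.1 -0.3  0.3] q [-0.27  0.65  0.38  1.97 -0.4   0.6   0.22] w 85.2
shift [0.001  0.0015 0.0009] turn [-0.0009  0.0001 -0.    ]
```

Call:
move_arm(
  rows="0 0 0 0 0 0 1;0 0 0 0 0 0 1;0 0 0 0 0 0 1;0 0 0 0 0 0 1;0 0 0 0 0 0 1;0 0 0 0 0 0 1;0 0 0 0 0 0 1;0 0 0 0 0 0 1",
)

```text
clock: 3.48
eef_pos: [527.9, -18.8, 140.6]
tool_rot: [3.141, -0.0, 1.407]
force: [-1.2, -0.7, 1.2]
width: 53.7
gripper_force: 62.5
```

Call:
move_arm(
  rows="0 0 0.007 0 0 0 1;0 0 0.014 0 0 0 1;0 0 0.02 0 0 0 1;0 0 0.027 0 0 0 1;0 0 0.027 0 0 0 1",
)

```text
clock: 3.9
eef_pos: [528.1, -18.8, 137.4]
tool_rot: [3.14, -0.004, 1.407]
force: [-14.2, 1.7, 52.4]
width: 53.8
gripper_force: 67.6
```

Call:
move_arm(
  rows="0 0 -0.005 0 0 -0.04 1;0 0 -0.005 0 0 -0.08 1;0 0 -0.005 0 0 -0.12 1;0 0 -0.005 0 0 -0.16 1;0 0 -0.005 0 0 -0.2 1;0 0 -0.005 0 0 -0.24 1;0 0 -0.005 0 0 -0.24 1",
)

```text
clock: 4.48
eef_pos: [528.0, -18.8, 137.7]
tool_rot: [3.139, -0.002, 1.786]
force: [-10.8, 1.9, 38.7]
width: 53.7
gripper_force: 66.2
```

```bash
python3 -c "
from h import *
to((528,-19,140));print(read_state()['torque'])"
```

```text
t 4.48 pos [528.  -18.8 137.7] rpy [ 3.139e+00 -2.000e-03  1.786e+00] F [-10.8   1.9  38.7] q [-0.19  0.63  0.27  1.97 -0.29  0.58  0.49] w 53.7
shift [-0.0007 -0.0003 -0.0077] turn [ 0.0015 -0.0012 -0.    ]
[0.32041454 2.24410057 0.088447  ]
```

Call:
move_arm(
  rows="0 0 0 0 0 -0.04 1;0 0 0 0 0 -0.08 1;0 0 0 0 0 -0.12 1;0 0 0 0 0 -0.16 1;0 0 0 0 0 -0.2 1;0 0 0 0 0 -0.24 1;0 0 0 0 0 -0.26 1",
)

```text
clock: 5.07
eef_pos: [528.4, -19.4, 133.9]
tool_rot: [3.141, 0.001, 2.194]
force: [-0.7, -2.2, 1.6]
width: 53.5
gripper_force: 85.9
```

Call:
move_arm(
  rows="0 0 0 0 0 -0.04 1;0 0 0 0 0 -0.08 1;0 0 0 0 0 -0.12 1;0 0 0 0 0 -0.16 1;0 0 0 0 0 -0.2 1;0 0 0 0 0 -0.24 1;0 0 0 0 0 -0.26 1",
)

```text
clock: 5.65
eef_pos: [528.6, -19.1, 133.9]
tool_rot: [3.141, 0.001, 2.602]
force: [1.5, -0.6, 1.3]
width: 53.3
gripper_force: 85.8
```

Call:
move_arm(
  rows="0 0 0.01 0 0 0 1;0 0 0.02 0 0 0 1;0 0 0.03 0 0 0 1;0 0 0.033 0 0 0 1;0 0 0.033 0 0 0 1",
)

```text
clock: 6.07
eef_pos: [528.8, -19.2, 129.5]
tool_rot: [3.14, 0.003, 2.599]
force: [-11.8, -1.1, 54.1]
width: 53.7
gripper_force: 91.7
```

```bash
python3 -c "
from h import *
to((528,-19,140));print(read_state()['torque'])"
```

```text
t 6.07 pos [528.8 -19.2 129.5] rpy [3.140e+00 3.000e-03 2.599e+00] F [-11.8  -1.1  54.1] q [-0.04  0.63  0.04  1.97 -0.04  0.54  1.05] w 53.7
shift [ 0.0027 -0.0007 -0.035 ] turn [0.0011 0.0021 0.    ]
[-0.24103321  2.75154403  0.19286256]
```

Run:
```python
from h import *
d=get_image("wrist");s=get_image("scene")
a=cv2.resize(d["img"][150:350,160:360],(400,400),interpolation=cv2.INTER_CUBIC)
b=cv2.resize(s["img"][150:250,220:320],(400,400),interpolation=cv2.INTER_CUBIC)
cv2.imwrite("pics/w2.png",np.hstack([a,b])[:,:,::-1])
```

```text
(no output)
```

View pics/w2.png

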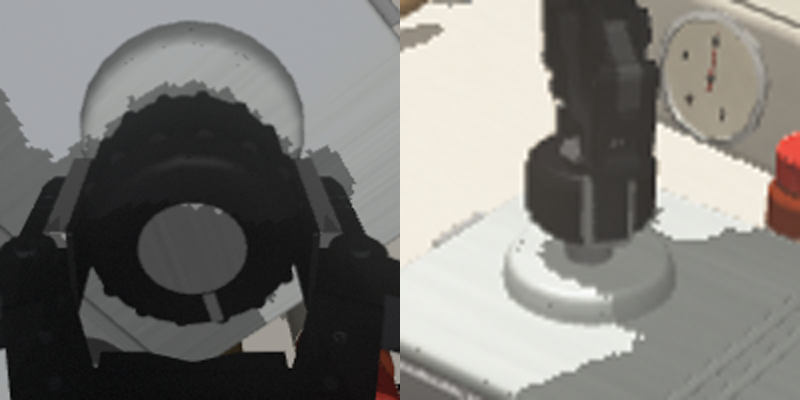

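The wrist crop shows the cap centre at (192,248), which is pixel (256,274), and the mark at nearly the same angle as before. So there was no rotational slip. I'll compute the cap height from where its ray meets the knob axis.

Run:
```python
from h import *
s=read_state();d=get_image("wrist")
M=np.eye(4);M[:3,:3]=Ro.from_euler("xyz",s["tool_rot"]).as_matrix();M[:3,3]=s["eef_pos"]
E=M@np.array(d["T_tool_cam"])
for z in (150,146,139,133): print(z,onz(d,(256,274),z,E).round(1))
print(s["eef_pos"],s["force"])
# disc diameter: 109px/2 wide
g=d["img"].astype(int).max(2)[225:325,200:310]
```

```text
150 [524.8 -16.9 150. ]
146 [527.4 -18.5 146. ]
139 [532.1 -21.3 139. ]
133 [536.1 -23.7 133. ]
[528.77617054 -19.21941101 129.51776562] [-12.31306803  -1.10733623  53.72004011]
```

The cap is at about 146 mm, so the knob is still on its 4 mm stop and the pads slid down it. I'll regrip higher and search with less force.

Call:
move_arm(
  rows="0 0 -0.015 0 0 0 -1;0 0 -0.015 0 0 0 -1;0 0 -0.015 0 0 0 -1;0 0 -0.055 0 0 0 -1;0 0 -0.055 0 0 0 -1;0 0 -0.055 0 0 0 1;0 0 -0.055 0 0 0 1;0 0 -0.055 0 0 0 1;0 0 -0.055 0 0 0 1;0 0 -0.055 0 0 0 1;0 0 -0.055 0 0 0 1;0 0 -0.055 0 0 0 1",
)

```text
clock: 7.22
eef_pos: [527.6, -18.6, 140.3]
tool_rot: [-3.141, -0.001, 2.601]
force: [-0.9, 1.1, 0.2]
width: 53.6
gripper_force: 62.8
```

Call:
move_arm(
  rows="0 0 0.007 0 0 0 1;0 0 0.014 0 0 0 1;0 0 0.018 0 0 0 1;0 0 0.018 0 0 0 1;0 0 0.018 0 0 0 1",
)

```text
clock: 7.63
eef_pos: [527.6, -18.6, 135.8]
tool_rot: [3.142, -0.0, 2.601]
force: [-3.6, 2.2, 8.9]
width: 53.6
gripper_force: 63.7
```

Call:
move_arm(
  rows="0 0 0.004 0 0 0 1;0 0 0.004 0 0 0 1;0 0 0.004 0 0 0 1",
)

```text
clock: 7.88
eef_pos: [527.6, -18.6, 135.5]
tool_rot: [3.141, -0.0, 2.601]
force: [-5.7, 1.9, 17.8]
width: 53.9
gripper_force: 64.6
```

Call:
move_arm(
  rows="0 0 0 0 0 -0.04 1;0 0 0 0 0 -0.08 1;0 0 0 0 0 -0.12 1;0 0 0 0 0 -0.16 1;0 0 0 0 0 -0.2 1;0 0 0 0 0 -0.24 1;0 0 0 0 0 -0.24 1",
)

```text
clock: 8.47
eef_pos: [527.6, -18.7, 135.5]
tool_rot: [3.141, 0.0, 2.98]
force: [-6.6, 0.5, 18.1]
width: 53.7
gripper_force: 64.5
```

Force holds at 18 N, so there is no slip and no entry yet.

Call:
move_arm(
  rows="0 0 0 0 0 -0.04 1;0 0 0 0 0 -0.08 1;0 0 0 0 0 -0.12 1;0 0 0 0 0 -0.16 1;0 0 0 0 0 -0.2 1;0 0 0 0 0 -0.24 1;0 0 0 0 0 -0.24 1",
)

```text
clock: 9.05
eef_pos: [527.6, -18.7, 135.5]
tool_rot: [-3.142, 0.0, -2.926]
force: [-5.7, 0.6, 17.9]
width: 53.9
gripper_force: 64.6
```

Call:
move_arm(
  rows="0 0 0 0 0 -0.04 1;0 0 0 0 0 -0.08 1;0 0 0 0 0 -0.12 1;0 0 0 0 0 -0.16 1;0 0 0 0 0 -0.2 1;0 0 0 0 0 -0.24 1;0 0 0 0 0 -0.24 1",
)

```text
clock: 9.63
eef_pos: [527.6, -18.8, 133.9]
tool_rot: [3.141, -0.0, -2.55]
force: [-1.3, 2.1, 2.6]
width: 54.1
gripper_force: 63.0
```

The force dropped to 2.6 N and the knob sank, so this is probably an entry. I'll push down here.

Call:
move_arm(
  rows="0 0 0.006 0 0 0 1;0 0 0.012 0 0 0 1;0 0 0.018 0 0 0 1;0 0 0.024 0 0 0 1;0 0 0.024 0 0 0 1;0 0 0.024 0 0 0 1",
)

```text
clock: 10.13
eef_pos: [527.6, -18.8, 126.5]
tool_rot: [3.141, -0.001, -2.552]
force: [-3.2, 1.6, 5.6]
width: 53.9
gripper_force: 63.2
```

```bash
python3 -c "
from h import *
to((528,-19,140));print(read_state()['torque'])"
```

```text
t 10.13 pos [527.6 -18.8 126.5] rpy [ 3.141e+00 -1.000e-03 -2.552e+00] F [-3.2  1.6  5.6] q [ 0.17  0.65 -0.28  1.96  0.31  0.57  1.84] w 53.9
shift [-0.0007 -0.0012 -0.045 ] turn [ 0.0001 -0.0005 -0.    ]
[ 0.23884966  0.68865506 -0.00724004]
```

Call:
move_arm(
  rows="0 0 0.006 0 0 0 1;0 0 0.012 0 0 0 1;0 0 0.016 0 0 0 1;0 0 0.016 0 0 0 1;0 0 0.016 0 0 0 1",
)

```text
clock: 10.55
eef_pos: [527.6, -18.8, 122.7]
tool_rot: [-3.141, -0.001, -2.552]
force: [-5.0, 0.7, 13.6]
width: 53.9
gripper_force: 64.2
```

Call:
move_arm(
  rows="0 0 0.001 0 0 0.05 1;0 0 0.002 0 0 0.1 1;0 0 0.003 0 0 0.15 1;0 0 0.004 0 0 0.2 1;0 0 0.005 0 0 0.25 1;0 0 0.006 0 0 0.3 1;0 0 0.007 0 0 0.35 1;0 0 0.008 0 0 0.4 1;0 0 0.008 0 0 0.4 1",
)

```text
clock: 11.3
eef_pos: [527.6, -18.7, 120.5]
tool_rot: [-3.141, -0.0, 3.099]
force: [-4.9, 2.0, 14.8]
width: 54.1
gripper_force: 64.1
```

Call:
move_arm(
  rows="0 0 0.001 0 0 0.05 1;0 0 0.002 0 0 0.1 1;0 0 0.003 0 0 0.15 1;0 0 0.004 0 0 0.2 1;0 0 0.005 0 0 0.25 1;0 0 0.006 0 0 0.3 1;0 0 0.007 0 0 0.35 1;0 0 0.008 0 0 0.4 1;0 0 0.008 0 0 0.4 1",
)

```text
clock: 12.05
eef_pos: [527.6, -18.6, 118.1]
tool_rot: [-3.141, -0.0, 2.471]
force: [-5.8, 1.3, 15.7]
width: 53.4
gripper_force: 64.2
```

Call:
move_arm(
  rows="0 0 0.001 0 0 0.05 1;0 0 0.002 0 0 0.1 1;0 0 0.003 0 0 0.15 1;0 0 0.004 0 0 0.2 1;0 0 0.005 0 0 0.25 1;0 0 0.006 0 0 0.3 1;0 0 0.007 0 0 0.35 1;0 0 0.008 0 0 0.4 1;0 0 0.008 0 0 0.4 1",
)

```text
clock: 12.8
eef_pos: [527.8, -18.5, 115.8]
tool_rot: [-3.142, -0.0, 1.843]
force: [-5.0, 2.5, 15.4]
width: 53.9
gripper_force: 64.2
```

```bash
python3 -c "
from h import *
to((528,-19,140));print(read_state()['torque'])"
```

```text
t 12.8 pos [527.8 -18.5 115.8] rpy [-3.142 -0.     1.843] F [-5.   2.5 15.4] q [-0.18  0.67  0.24  1.98 -0.3   0.53  0.55] w 53.9
shift [-0.0018  0.0003 -0.0808] turn [-0.     -0.0001  0.    ]
[ 0.42049741  1.14296343 -0.24986868]
```

Call:
move_arm(
  rows="0 0 0.001 0 0 0.05 1;0 0 0.002 0 0 0.1 1;0 0 0.003 0 0 0.15 1;0 0 0.004 0 0 0.2 1;0 0 0.005 0 0 0.25 1;0 0 0.006 0 0 0.3 1;0 0 0.007 0 0 0.35 1;0 0 0.007 0 0 0.35 1",
)

```text
clock: 13.47
eef_pos: [526.5, -22.9, 114.0]
tool_rot: [-3.142, 0.005, 1.293]
force: [-8.2, -6.0, 20.3]
width: 54.0
gripper_force: 66.5
```

```bash
python3 -c "
from h import *
to((528,-19,140));print(read_state()['torque'])"
```

```text
t 13.47 pos [526.5 -22.9 114. ] rpy [-3.142  0.005  1.293] F [-8.2 -6.  20.3] q [-0.27  0.69  0.4   1.99 -0.48  0.55  0.18] w 54.0
shift [ 0.0135  0.0012 -0.0867] turn [-0.      0.0032 -0.    ]
[-1.39348069  1.98561646  0.24919073]
```

The torque has come on and the grip has walked 4 mm, so the knob is probably at its end stop. I'll release and check its height.

Call:
move_arm(
  rows="0 0 -0.01 0 0 0 -1;0 0 -0.01 0 0 0 -1;0 0 -0.01 0 0 0 -1;0 0 -0.01 0 0 0 -1;0 0 -0.1 0 0 0 -1;0 0 -0.2 0 0 0 -1;0 0 -0.28 0 0 0 -1;0 0 -0.28 0 0 0 -1;0 0 -0.28 0 0 0 -1",
)

```text
clock: 14.22
eef_pos: [528.9, -18.5, 197.5]
tool_rot: [3.139, -0.001, 1.298]
force: [0.1, 1.1, -0.2]
width: 85.4
gripper_force: 0.0
```

Run:
```python
from h import *
to((528,-19,200))
s=read_state();d=get_image("wrist");c=get_image("scene")
M=np.eye(4);M[:3,:3]=Ro.from_euler("xyz",s["tool_rot"]).as_matrix();M[:3,3]=s["eef_pos"]
np.save("E.npy",M@np.array(d["T_tool_cam"]))
a=cv2.resize(d["img"][150:350,160:360],(400,400),interpolation=cv2.INTER_CUBIC)
b=cv2.resize(c["img"][150:250,220:320],(400,400),interpolation=cv2.INTER_CUBIC)
cv2.imwrite("pics/w3.png",np.hstack([a,b])[:,:,::-1])
```

```text
t 14.22 pos [528.9 -18.5 197.5] rpy [ 3.139e+00 -1.000e-03  1.298e+00] F [ 0.1  1.1 -0.2] q [-0.35  0.57  0.5   1.92 -0.39  0.74  0.1 ] w 85.4
shift [-0.0023 -0.0025 -0.0084] turn [ 0.0017 -0.0006 -0.    ]
```

View pics/w3.png

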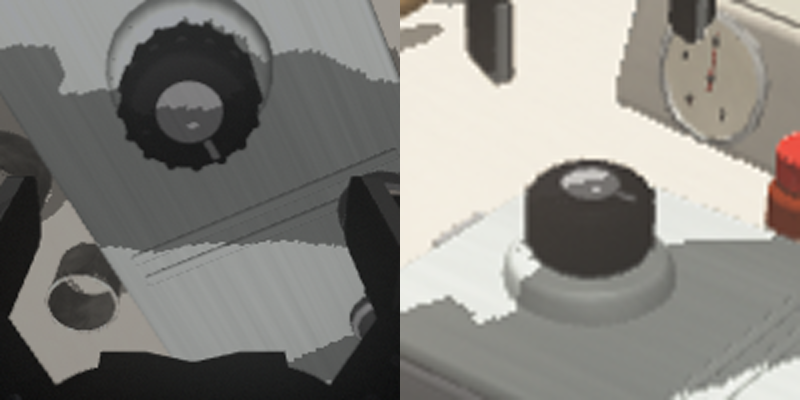

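The wrist crop shows the knob near the boss with the cap at (189,111). The scene crop shows the cap at (590,181). The earlier rest view gives a reference for the height.

Run:
```python
from h import *
d=get_image("wrist");s=get_image("scene");E=np.load("E.npy")
ax=np.array([527.6,-18.8])
def hz(d,uv,E=None):
    zs=np.arange(110,165,.25);e=[np.linalg.norm(onz(d,uv,z,E)[:2]-ax) for z in zs];i=int(np.argmin(e));return zs[i],e[i]
print("wrist",hz(d,(160+189.5/2-.5,150+111.5/2-.5),E))
print("scene now",hz(s,(220+190.5/4-.5,150+181.5/4-.5)),"rest",hz(s,(200+272.5/4-.5,160+99.5/4-.5)))
```

```text
wrist (np.float64(127.75), np.float64(0.35726106542343616))
scene now (np.float64(131.0), np.float64(1.3162091917693703)) rest (np.float64(152.25), np.float64(0.791756728138282))
```

Call:
move_arm(
  rows="-0.003 -0.002 0.1 0 0 0 -1;-0.003 -0.002 0.2 0 0 0 -1;-0.003 -0.002 0.265 0 0 0 -1;-0.003 -0.002 0.265 0 0 0 -1;-0.003 -0.002 0.265 0 0 0 1;-0.003 -0.002 0.265 0 0 0 1;-0.003 -0.002 0.265 0 0 0 1;-0.003 -0.002 0.265 0 0 0 1;-0.003 -0.002 0.265 0 0 0 1;-0.003 -0.002 0.265 0 0 0 1;-0.003 -0.002 0.265 0 0 0 1;-0.003 -0.002 0.265 0 0 0 1",
)

```text
clock: 15.42
eef_pos: [527.5, -19.7, 118.4]
tool_rot: [3.14, -0.001, 1.297]
force: [-2.0, -0.6, 5.9]
width: 53.7
gripper_force: 62.3
```

Call:
move_arm(
  rows="0 0 0.003 0 0 0.03 1;0 0 0.003 0 0 0.06 1;0 0 0.003 0 0 0.09 1;0 0 0.003 0 0 0.12 1;0 0 0.003 0 0 0.12 1",
)

```text
clock: 15.83
eef_pos: [527.6, -19.1, 117.7]
tool_rot: [3.14, -0.0, 1.113]
force: [-2.6, 0.6, 9.2]
width: 53.9
gripper_force: 63.8
```

```bash
python3 -c "
from h import *
to((528,-19,140));print(read_state()['torque'])"
```

```text
t 15.83 pos [527.6 -19.1 117.7] rpy [ 3.14  -0.     1.113] F [-2.6  0.6  9.2] q [-0.31  0.7   0.45  1.98 -0.54  0.58  0.05] w 53.9
shift [ 0.001   0.0013 -0.0744] turn [ 0.0008 -0.0003 -0.    ]
[-0.02635839  0.54330854  1.21753695]
```

Call:
move_arm(
  rows="0 0 0.001 0 0 0.03 1;0 0 0.002 0 0 0.06 1;0 0 0.003 0 0 0.09 1;0 0 0.004 0 0 0.12 1;0 0 0.004 0 0 0.15 1;0 0 0.004 0 0 0.15 1",
)

```text
clock: 16.33
eef_pos: [528.1, -18.2, 116.7]
tool_rot: [3.141, -0.003, 0.876]
force: [-1.6, 1.5, 8.3]
width: 53.9
gripper_force: 64.7
```

```bash
python3 -c "
from h import *
to((528,-19,140));print(read_state()['torque'])"
```

```text
t 16.33 pos [528.1 -18.2 116.7] rpy [ 3.141e+00 -3.000e-03  8.760e-01] F [-1.6  1.5  8.3] q [-0.35  0.71  0.51  1.99 -0.61  0.6  -0.11] w 53.9
shift [-0.0022  0.0015 -0.0777] turn [ 0.0006 -0.0017 -0.    ]
[0.56305319 0.35108423 0.68084849]
```

Call:
move_arm(
  rows="0 0 0 0 0 0 -1;0 0 0 0 0 0 -1;0 0 0 0 0 0 -1;0 0 0 0 0 0 -1;0 0 -0.1 0 0 -0.07 -1;0 0 -0.2 0 0 -0.14 -1;0 0 -0.27 0 0 -0.21 -1;0 0 -0.27 0 0 -0.27 -1;0 0 -0.27 0 0 -0.27 -1",
)

```text
clock: 17.08
eef_pos: [527.9, -19.8, 197.4]
tool_rot: [3.139, -0.001, 1.299]
force: [-0.2, 0.4, 0.1]
width: 85.5
gripper_force: 0.0
```

Run:
```python
from h import *
to((528,-19,200))
s=read_state();d=get_image("wrist");c=get_image("scene")
M=np.eye(4);M[:3,:3]=Ro.from_euler("xyz",s["tool_rot"]).as_matrix();M[:3,3]=s["eef_pos"]
np.save("E.npy",M@np.array(d["T_tool_cam"]))
a=cv2.resize(d["img"][150:350,160:360],(400,400),interpolation=cv2.INTER_CUBIC)
b=cv2.resize(c["img"][150:250,220:320],(400,400),interpolation=cv2.INTER_CUBIC)
cv2.imwrite("pics/w4.png",np.hstack([a,b])[:,:,::-1])
```

```text
t 17.08 pos [527.9 -19.8 197.4] rpy [ 3.139e+00 -1.000e-03  1.299e+00] F [-0.2  0.4  0.1] q [-0.35  0.57  0.5   1.92 -0.4   0.74  0.11] w 85.5
shift [ 0.0025 -0.0004 -0.0087] turn [ 0.0018 -0.0009 -0.    ]
```

View pics/w4.png

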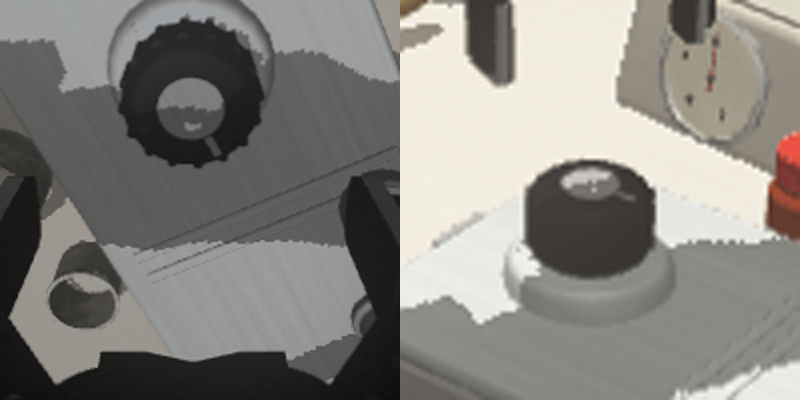

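The mark has not turned despite 0.42 rad of further turning, so the knob is on its end stop and home. Next is the lever.

```bash
python3 -c "
from h import *
to((534,-201,230),1.75)"
```

```text
t 17.18 pos [526.6 -19.5 195.7] rpy [-3.141 -0.     1.294] F [ 0.2 -0.7 -0.2] q [-0.35  0.58  0.5   1.93 -0.4   0.74  0.11] w 85.5
shift [-0.5752  0.1888 -0.1146] turn [-0.0005 -0.0003 -0.2903]
```

Call:
move_arm(
  rows="0 0 -0.06 0 0 0 1;0 0 -0.115 0 0 0 1;-0.1 0.03 -0.115 0 0 -0.06 1;-0.2 0.07 -0.115 0 0 -0.12 1;-0.3 0.1 -0.115 0 0 -0.18 1;-0.4 0.13 -0.115 0 0 -0.24 1;-0.5 0.16 -0.115 0 0 -0.29 1;-0.575 0.189 -0.115 0 0 -0.29 1;-0.575 0.189 -0.115 0 0 -0.29 1;-0.575 0.189 -0.115 0 0 -0.29 1",
)

```text
clock: 18.02
eef_pos: [534.0, -202.6, 229.2]
tool_rot: [-3.139, -0.001, 1.747]
force: [-0.3, 0.8, -0.7]
width: 0.1
gripper_force: 0.0
```

Run:
```python
from h import *
to((534,-201,206),1.75)
c=get_image("scene");t=get_image("top")
b=cv2.resize(c["img"][110:260,300:450],(500,500),interpolation=cv2.INTER_CUBIC)
cv2.imwrite("pics/l1.png",b[:,:,::-1])
```

```text
t 18.02 pos [ 534.  -202.6  229.2] rpy [-3.139e+00 -1.000e-03  1.747e+00] F [-0.3  0.8 -0.7] q [ 0.06  0.57  0.39  1.77 -0.27  0.86  0.75] w 0.1
shift [0.0053 0.0012 0.0774] turn [-0.0015 -0.0003 -0.0021]
```

View pics/l1.png

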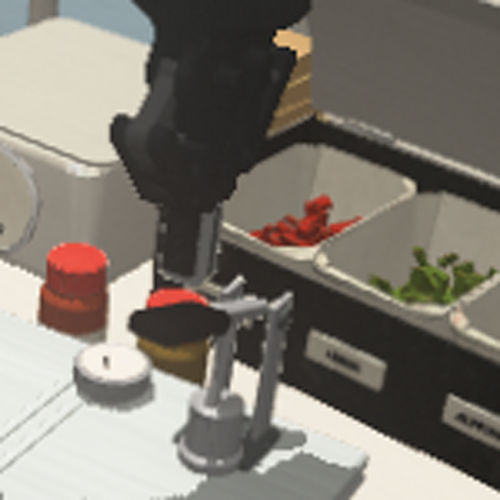

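The crop shows the closed fingertips at (190,275), directly over the grip, which is centred near (180,320). I'll start the stroke.

Call:
move_arm(
  rows="0.005 0 0.04 0 0 0 1;0.005 0 0.08 0 0 0 1;0.005 0 0.12 0 0 0 1;0.005 0 0.16 0 0 0 1;0.005 0 0.2 0 0 0 1;0.005 0 0.24 0 0 0 1;0.005 0 0.27 0 0 0 1;0.005 0 0.29 0 0 0 1;0.005 0 0.3 0 0 0 1;0.005 0 0.3 0 0 0 1",
)

```text
clock: 18.95
eef_pos: [537.3, -197.5, 147.2]
tool_rot: [3.135, -0.001, 1.754]
force: [-11.5, 6.3, 52.5]
width: -0.1
gripper_force: 26.0
```

Run:
```python
from h import *
c=get_image("scene")
b=cv2.resize(c["img"][130:250,310:430],(600,600),interpolation=cv2.INTER_CUBIC)
cv2.imwrite("pics/l2.png",b[:,:,::-1])
```

```text
(no output)
```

View pics/l2.png

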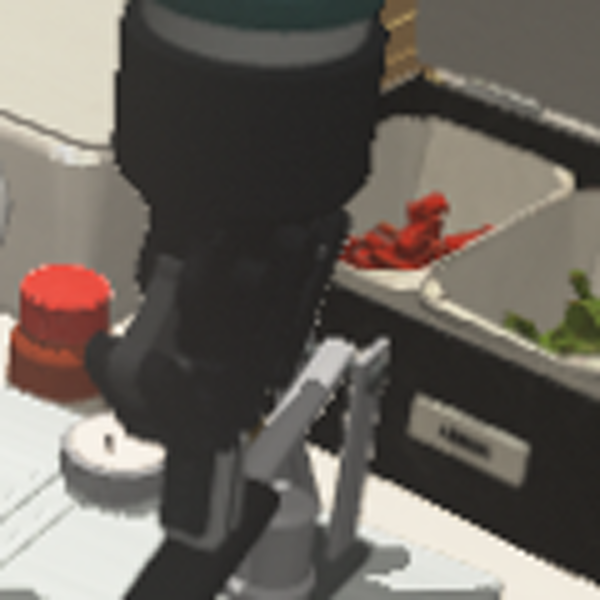

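The lever is well down, with its joint near (338,355), the grip start near (262,487) and its outer end near (140,590). I'll compute its angle in the lever's plane.

Run:
```python
from h import *
d=get_image("scene");th=.1812;ctr=np.array([543.46,-102.67]);n=np.array([-np.sin(th),np.cos(th),0]);ex=np.array([np.cos(th),np.sin(th),0])
for y in(-95,-82):
  p0=np.r_[ctr,0]+n*y
  for uv in((338,350),(350,362),(275,490),(262,487),(200,545),(140,590)):
    o,v=ray(d,((uv[0]+.5)/5-.5+310,(uv[1]+.5)/5-.5+130));p=o+v*(n@(p0-o))/(n@v)
    print(y,uv,"boxx",round(ex@(p-p0),1),"z",round(p[2],1))
to((534,-201,206))
```

```text
-95 (338, 350) boxx 59.8 z 159.6
-95 (350, 362) boxx 71.9 z 149.3
-95 (275, 490) boxx 23.7 z 123.0
-95 (262, 487) boxx 12.9 z 129.8
-95 (200, 545) boxx -28.4 z 129.7
-95 (140, 590) boxx -66.3 z 134.1
-82 (338, 350) boxx 91.8 z 140.1
-82 (350, 362) boxx 104.4 z 129.4
-82 (275, 490) boxx 54.0 z 101.8
-82 (262, 487) boxx 42.7 z 108.9
-82 (200, 545) boxx -0.6 z 108.8
-82 (140, 590) boxx -40.3 z 113.5
t 19.05 pos [ 537.2 -197.5  147.2] rpy [ 3.134e+00 -1.000e-03  1.754e+00] F [-10.    6.3  52. ] q [ 0.1   0.67  0.33  1.85 -0.34  0.67  0.81] w -0.1
shift [-0.0092 -0.0113 -0.196 ] turn [ 0.0046 -0.0005 -0.    ]
```

52 N against a lever spring of about 8 N means the lever is on its lower stop. Back up, then the next strokes.

Call:
move_arm(
  rows="0 0 -0.05 0 0 0 1;0 0 -0.1 0 0 0 1;0 0 -0.15 0 0 0 1;0 0 -0.2 0 0 0 1;0 0 -0.25 0 0 0 1;0 0 -0.28 0 0 0 1;0 0 -0.28 0 0 0 1;0 0 -0.28 0 0 0 1;0 0 -0.28 0 0 0 1;0 0 -0.28 0 0 0 1",
)

```text
clock: 19.88
eef_pos: [534.1, -198.9, 223.3]
tool_rot: [-3.139, -0.001, 1.753]
force: [-0.4, 0.1, 0.4]
width: 0.0
gripper_force: 0.0
```

Run:
```python
from h import *
to((534,-201,206))
# lever grip in scene view now vs start
c=get_image("scene");g=c["img"].max(2)[195:215,335:385];ys,xs=np.where(g<45);print(len(xs),xs.mean()+335,ys.mean()+195)
print((cv2.imread("pics/scene0.png").max(2)[195:215,335:385]<45).sum())
```

```text
t 19.88 pos [ 534.1 -198.9  223.3] rpy [-3.139e+00 -1.000e-03  1.753e+00] F [-0.4  0.1  0.4] q [ 0.06  0.57  0.39  1.78 -0.28  0.84  0.76] w 0.0
shift [-0.007  -0.0014  0.0576] turn [-0.0013 -0.0008  0.    ]
11 379.9090909090909 196.36363636363637
0
```

Call:
move_arm(
  rows="-0.007 -0.025 0.02 0 0 0 1;-0.007 -0.025 0.04 0 0 0 1;-0.007 -0.025 0.055 0 0 0 1;-0.007 -0.025 0.055 0 0 0 1",
)

```text
clock: 20.27
eef_pos: [526.9, -203.4, 207.0]
tool_rot: [-3.14, -0.0, 1.752]
force: [-1.1, -0.0, 4.0]
width: 0.3
gripper_force: 1.6
```

Call:
move_arm(
  rows="0 0 0.04 0 0 0 1;0 0 0.08 0 0 0 1;0 0 0.12 0 0 0 1;0 0 0.16 0 0 0 1;0 0 0.19 0 0 0 1;0 0 0.21 0 0 0 1;0 0 0.225 0 0 0 1;0 0 0.235 0 0 0 1;0 0 0.235 0 0 0 1;0 0 0.235 0 0 0 1",
)

```text
clock: 21.1
eef_pos: [530.6, -203.4, 144.3]
tool_rot: [3.133, 0.001, 1.752]
force: [-8.9, 7.0, 52.2]
width: -0.3
gripper_force: 25.9
```

Moving 7 mm outward lowered the bottom by 3 mm, a slope of about 0.4. So the lever is truly at its lower stop.

Call:
move_arm(
  rows="0 0 -0.05 0 0 0 1;0 0 -0.1 0 0 0 1;0 0 -0.15 0 0 0 1;0 0 -0.2 0 0 0 1;0 0 -0.25 0 0 0 1;0 0 -0.28 0 0 0 1;0 0 -0.28 0 0 0 1;0 0 -0.28 0 0 0 1;0 0 -0.28 0 0 0 1;0 0 -0.28 0 0 0 1",
)

```text
clock: 21.93
eef_pos: [527.0, -202.5, 220.3]
tool_rot: [-3.139, -0.001, 1.753]
force: [0.2, 0.1, -0.2]
width: 0.0
gripper_force: 0.0
```

Call:
move_arm(
  rows="0 0 0.04 0 0 0 1;0 0 0.08 0 0 0 1;0 0 0.12 0 0 0 1;0 0 0.16 0 0 0 1;0 0 0.2 0 0 0 1;0 0 0.23 0 0 0 1;0 0 0.26 0 0 0 1;0 0 0.275 0 0 0 1;0 0 0.28 0 0 0 1;0 0 0.28 0 0 0 1;0 0 0.28 0 0 0 1",
)

```text
clock: 22.85
eef_pos: [529.9, -203.2, 144.0]
tool_rot: [3.134, 0.0, 1.752]
force: [-9.8, 7.0, 53.8]
width: 0.1
gripper_force: 26.9
```

Call:
move_arm(
  rows="0 0 -0.05 0 0 0 1;0 0 -0.1 0 0 0 1;0 0 -0.15 0 0 0 1;0 0 -0.2 0 0 0 1;0 0 -0.25 0 0 0 1;0 0 -0.28 0 0 0 1;0 0 -0.28 0 0 0 1;0 0 -0.28 0 0 0 1;0 0 -0.28 0 0 0 1;0 0 -0.28 0 0 0 1",
)

```text
clock: 23.68
eef_pos: [526.9, -202.6, 220.2]
tool_rot: [-3.139, -0.001, 1.753]
force: [-0.2, -0.4, -1.3]
width: -0.1
gripper_force: 0.0
```

Call:
move_arm(
  rows="0 0 0.04 0 0 0 1;0 0 0.08 0 0 0 1;0 0 0.12 0 0 0 1;0 0 0.16 0 0 0 1;0 0 0.2 0 0 0 1;0 0 0.23 0 0 0 1;0 0 0.26 0 0 0 1;0 0 0.275 0 0 0 1;0 0 0.285 0 0 0 1;0 0 0.285 0 0 0 1;0 0 0.285 0 0 0 1",
)

```text
clock: 24.6
eef_pos: [530.0, -203.2, 143.6]
tool_rot: [3.134, 0.0, 1.752]
force: [-12.4, 7.8, 64.2]
width: 0.2
gripper_force: 31.4
```

Call:
move_arm(
  rows="0 0 -0.05 0 0 0 1;0 0 -0.1 0 0 0 1;0 0 -0.15 0 0 0 1;0 0 -0.2 0 0 0 1;0 0 -0.25 0 0 0 1;0 0 -0.3 0 0 0 1;0 0 -0.35 0 0 0 1;0 0 -0.4 0 0 0 1;0 0 -0.4 0 0 0 1;0 0 -0.4 0 0 0 1;0 0 -0.4 0 0 0 1;0 0 -0.4 0 0 0 1",
)

```text
clock: 25.6
eef_pos: [527.0, -202.5, 254.6]
tool_rot: [-3.139, -0.001, 1.753]
force: [-0.6, -0.1, 0.1]
width: 0.4
gripper_force: 0.0
```

Run:
```python
from h import *
to((534,-201,206))
s=get_image("scene")["img"];a=cv2.imread("pics/scene0.png")[:,:,::-1]
# template check: rings, jars, knob vs first picture
for n,(x0,y0,x1,y1) in dict(ring1=(203,272,250,318),ring3=(260,300,296,336),jar=(310,182,336,212),lever=(336,196,390,252)).items():
    r=cv2.matchTemplate(s[y0-12:y1+12,x0-12:x1+12],np.ascontiguousarray(a[y0:y1,x0:x1]),cv2.TM_CCOEFF_NORMED);m=cv2.minMaxLoc(r);print(n,m[1],np.array(m[3])-12)
```

```text
t 25.6 pos [ 527.  -202.5  254.6] rpy [-3.139e+00 -1.000e-03  1.753e+00] F [-0.6 -0.1  0.1] q [ 0.05  0.53  0.41  1.76 -0.26  0.91  0.75] w 0.4
shift [0.0005 0.0242 0.1619] turn [-0.0015 -0.0008  0.    ]
ring1 0.9575376510620117 [0 0]
ring3 0.7851285338401794 [0 0]
jar 0.9999054074287415 [0 0]
lever 0.9947386384010315 [0 0]
```

Four full strokes are done, the lever is back up, the rings and the one jar I checked have not moved, and the arm is clear of everything. Handing in.

```bash
python3 -c "
from cell import *
print(finish_job())"
```

```text
the job is handed in; nothing more can be done
None
```

The job is handed in at 25.6 s: the knob was screwed to its stop, the lever was pumped four full strokes and left up, and both rings and the one jar I re-checked had not moved; no verdict came back.

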